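# Rack a tray of clay mushrooms behind its drop catch

### The job

Take the loose wooden ware tray with the two clay mushrooms by its bar, and slide it into the empty upper bay of the steel rack from the bay's open, flared end, in under the hinged drop catch so that the tray's own edge lifts the catch and it falls down by itself behind the tray. Then let go, leaving the tray level and held between the fallen catch and the rubber buffer with both mushrooms still standing in it. Keep the robot off the catch, work gently (never push the tray with more than about 2 kg: the clay is unfired), and leave the other things on the bench where they are.

Things in the scene. Friction and masses are not known exactly. Their poses are not given: they have to be found in the camera images.
- tray: Loose plywood ware tray, 160 long (x) x 130 wide (y), about 0.42 kg; floor 6 thick, walls 7 thick and 32 high all round. Amid each end wall an upright 44 wide carries a handle bar over the tray's full length. Origin: centre of the underside; x along the bar, z up. Both ends are alike; at the start its x is within 0.7 rad of the rack's x. Stands on the bench. (All sizes here in mm.)
- tray_bar (a point): Centre of the tray's handle bar, 79 above the tray's underside, over the tray's centre, where it balances. The bar is 18 x 18 in section with rounded edges, from 70 to 88 above the underside; it runs along the tray's x. It is open below down to the mushrooms, whose tops are 48 above the underside.
- rack: Two-tier ware rack of grey steel, fixed on the bench, 370 x 180, to 190 high. Its x is the push-in direction, from the open mouth to the buffer; origin on the bench below bay_home. The lower bay is full (a like tray; leave it), the upper empty: a flat deck 110 above the bench, x -240 to +130, side guides 38 high. Jamming or knocking the tray on it must stay below 40 N.
- bay_home (a point): Point on the upper deck where the tray's origin lies when home with the setting bar (see catch) at mid setting; axes as the rack's. Top lips on both guides reach in to y = +-56, underside 35 above the deck, from x -48 inwards on the +y side and from x -158 on the -y side, so the tray cannot be lowered in from above.
- bay_mouth (a point): Point on the upper deck, mid-width, 185 before bay_home, where the straight guides begin: inner faces at y = +-67, which leaves the tray 2 a side. Before it the guides flare outwards at 20 degrees for 32, and before that lies 23 of bare deck, open above, where the tray's leading end can be set down.
- buffer (a joint): Round rubber buffer, 26 across, 18 above the deck at mid-width of the far end, on a spring; it sits on the setting bar, so its place is known only to +-18. Value in m: 0 free, grows as pressed; 5 N per mm, never beyond 4.8 mm (24 N). The tray must press it about 2 mm (10 N) before the catch can fall; wood on steel adds some 1 to 3 N of friction. At mid setting it touches the tray at bay_home.
- catch (a joint): Dark steel lever 78 long, 14 wide, 0.14 kg, weighted end, no spring; pin across the bay, 48 above the deck at rack y +56, mid x -156; slopes 22 deg down inwards. Rad: 0 down, about 0.23 riding on the tray's +y wall, back to 0 once the tray is 2 past home; then bars the way out. Catch and buffer share a steel setting bar clamped along the +y guide, anywhere within 18 of mid setting along x: feel for it.
- mushroom_a: Small unfired clay mushroom standing loose in the tray, 42 high, cap 40 across, foot 30 across, about 35 g; origin at the centre of its foot, z up its stem.
- mushroom_b: A like mushroom, in the other half of the tray.
- slip_bulb: Bystander: teal slip-trailing bulb with a pointed nozzle, 68 across, 98 high; origin under its centre.
- bisque_bowl: Bystander: bare clay bowl 110 across, 45 high; origin under its centre.
- glaze_jar: Bystander: white screw-top jar 60 across, 75 high; origin under its centre.
- blue_bowl: Bystander: blue bowl 150 across, 55 high; origin under its centre.
- brush_pot: Bystander: terracotta pot of brushes, 86 across, brushes to 225 high; origin under its centre.
There are look-alikes about, which are no part of the job. Leave any pink look-alike of the tray alone.

How it is judged:
By the outcome, as a careful person would: the job done as asked, in the order asked, and still so for the second after the job is handed in, with the robot touching nothing.
It also fails if it takes over 64 s, if anything falls off the work surface, if the arm or the gripper's body presses on something with over 40 N, if the wrist force passes 120 N, or if a joint passes its speed limit or range.

### The arm

A 7-joint arm with a two-finger parallel gripper is mounted at the origin on the work surface. World frame = base frame: x ahead of the robot, y to its left, z up, the work surface at z = 0. Lengths are in m, angles in rad, forces in N, time in s.
With the tool pointing down it reaches from about 0.4 to 0.85 m from the base axis. Payload 4.4 kg.
Tool frame: the origin (TCP) lies on the centre line of the jaws, within the pads' length; the fingertips stand 19 mm ahead of it and the grasp point (between the pads) is the TCP (ctrl.nose_length is the distance from the TCP to the fingertips, in m); z points along the fingers, y is the direction in which the jaws open and shut (so a half turn about z gives the same grasp; the last joint's range is limited). The gripper opens to 94 mm and grips with 3 to 60 N. Pads are 16 mm wide; open, the fingers measure 119 mm over their backs; the gripper's body (75 mm by 177 mm) begins 78 mm behind the grasp point.
Start: joints at [-1.216, 0.628, 0.038, 1.517, -0.027, 0.996, -0.02], TCP at [0.265, 0.593, 0.194] pointing down, gripper open.
Joint ranges: [-3.06, 3.06], [-0.37, 2.12], [-1.25, 1.32], [0.18, 2.47], [-1.1, 4.24], [0.23, 1.98], [-2.94, 2.94]. Speed limits (rad/s): [2.57, 2.57, 3.14, 3.14, 3.14, 3.14, 3.14].

### API

Orientations are given as a unit quaternion [w, x, y, z].
In Python, from plant import ctrl gives the robot as it stands.
- The arm moves only by the tool play_rows, never from a script. Its argument "targets" is a list that holds one entry, the list of rows, each a list of 5 numbers: the shift along the tool's x, y, z in mm, then the turn about the tool's z in degrees, then the closure, from 0 (fully open) to 1 (shut). A call has exactly 8 rows; each row is the pose to reach, as a shift and turn from the pose commanded when the call began, along the tool's axes at that moment; what a row does not reach only later rows make up. A row lasts 1/8 s, in which the tool goes at most 62.5 mm and 10.7 degrees, less where a joint would pass 70% of its speed; a pose out of reach is approached as far as the arm can. A call with a gripper value outside its range is refused whole. The fingers move at their own pace and stop on an object; "force" is the grip in N (left out, the last holds). Time passes only in rows, so rows that repeat a pose let the fingers close, or fill a call up. It gives the time, the measured TCP pose, the force and the opening at its end, in the units of the state.
- ctrl.read_state(): the state, without advancing time (a new reading comes with each control period).
- ctrl.read_camera(name): name is "scene" or "top" or "wrist"; returns the picture (400x640x3 uint8, blue, green, red); there is no depth.
- ctrl.calibration(name): a dict with "fx", "fy", "cx", "cy" (pixels), "eye" and "rotation" of the camera in the world. Camera axes: x right, y down, z forward; pixel columns grow to the right and rows downward; lengths in m; the calibration is good to about 2 mm. A picture is of the moment at which its call begins: read the wrist's pose just before it. calibration takes no time and is no camera call; for the wrist camera it gives the pose at the moment of the call.
- ctrl.job_done(): hands the job in, once; it reports no verdict.
Trained networks look in the newest picture that a camera, given by its name, has taken for a name from the list of things; names that differ only in an ending like _2 or _b are one class to them, and where a whole thing is asked for, a point or a joint stands for the part that bears it (a point fixed in the world has none). Each returns a list of dicts, best first, with "p" (0 to 1); they miss things now and then, are a little off and sometimes report something else, mostly with a low value. They report only what shows in the picture. A call takes as long as a camera call. They do not tell look-alikes from the thing itself.
- ctrl.boxes_of(camera, query): "position" ([column, row] in pixels, amid what is visible of it).
The state is a dict: "time_s": time; "joint_pos": joint angles; "joint_vel": joint speeds; "effort": joint torques, N m; "tcp_pos": TCP position; "tool_rot": TCP orientation; "ft_force": force on the tool from outside, world axes, zero at the start; "ft_torque": the same for the moment, N m; "grip_width": finger opening in m.
Only numpy, scipy, OpenCV 4.12 (cv2) and the standard library are available. Lean on these libraries where they do the work, as an engineer would, in place of code of your own. Each camera call takes 0.05 s, during which the arm holds its last target. There are 200 camera calls.

## Working session

There is one attempt and no reset: what is moved stays moved. The work goes in short steps, Python scripts to look and compute and a tool call to move; the robot and the scene stay as the last step left them, time stands still between calls to the robot, and variables do not carry over. Pictures are saved under pics/ and viewed, on a budget of 10 in all, crops included, one or two more only if the job needs it, and the job is handed in when it is done.

Besides the shell and the picture viewer there is one more tool, called after "Emit:" by a JSON object that holds its "fn" and its "kwargs". play_rows: Moves the arm, as the interface text tells. Its arguments: {"type":"object","properties":{"targets":{"type":"array","items":{"type":"array","items":{"type":"array","items":{"type":"number"}}}},"force":{"type":"number"}},"required":["targets"]}

```bash
mkdir -p pics; ls; cat > h.py <<'E'
import numpy as np, cv2
from plant import ctrl
from scipy.spatial.transform import Rotation as R
def ray(cam,px,z,cal=None):
    c=cal or ctrl.calibration(cam)
    d=np.array([(px[0]-c["cx"])/c["fx"],(px[1]-c["cy"])/c["fy"],1.])
    d=np.array(c["rotation"])@d; e=np.array(c["eye"])
    return e+d*(z-e[2])/d[2]
def proj(cam,P,cal=None):
    c=cal or ctrl.calibration(cam)
    q=(np.array(P)-np.array(c["eye"]))@np.array(c["rotation"])
    return np.array([c["fx"]*q[...,0]/q[...,2]+c["cx"],c["fy"]*q[...,1]/q[...,2]+c["cy"]]).T
E
python3 - <<'E'
from h import *
np.set_printoptions(precision=4,suppress=True)
s=ctrl.read_state(); print(s)
for n in("scene","top"):
    im=ctrl.read_camera(n); cv2.imwrite(f"pics/{n}0.png",im)
    c=ctrl.calibration(n); print(n,c)
    for q in("tray","rack","catch","mushroom_a","buffer","slip_bulb"):
        print(q,[(np.round(b["position"]),round(b["p"],2)) for b in ctrl.boxes_of(n,q)])
a=cv2.imread("pics/top0.png")
E
```

```text
pics
{'time_s': 0.0, 'joint_pos': array([-1.2158,  0.6293,  0.0385,  1.5183, -0.027 ,  0.9963, -0.02  ]), 'joint_vel': array([ 0.001 ,  0.0002, -0.0002,  0.0001, -0.0004,  0.0011, -0.0003]), 'effort': array([ -0.0005, -54.9721,   1.1435, -18.6633,  -0.0522,   0.0238,
         0.0002]), 'tcp_pos': array([0.2652, 0.5927, 0.1932]), 'tool_rot': array([-0.0002,  0.2089,  0.9779, -0.0009]), 'ft_force': array([ 0.4635, -0.6834,  0.8955]), 'ft_torque': array([0.0501, 0.0364, 0.0065]), 'grip_width': 0.0940006899784886}
scene {'fx': 479.03564312120415, 'fy': 479.03564312120415, 'cx': 324.29719458840435, 'cy': 202.13291042194084, 'eye': array([ 1.002 , -0.7542,  1.1215]), 'rotation': array([-0.3455,  0.9027,  0.2359, -0.1002])}
tray [(array([259., 318.]), 0.96), (array([160., 316.]), 0.64)]
rack [(array([351., 187.]), 0.73), (array([252., 379.]), 0.54)]
catch [(array([331., 184.]), 0.52), (array([264., 317.]), 0.47), (array([352., 186.]), 0.28)]
mushroom_a [(array([269., 336.]), 0.64), (array([255., 300.]), 0.51)]
buffer []
slip_bulb [(array([229., 239.]), 0.77), (array([328., 183.]), 0.33)]
top {'fx': 389.9944212777823, 'fy': 389.9944212777823, 'cx': 319.9527575117981, 'cy': 202.00404582188892, 'eye': array([0.3774, 0.01  , 1.4745]), 'rotation': array([-0.0359,  0.7073, -0.7047,  0.0425])}
tray [(array([403., 197.]), 0.82), (array([440., 264.]), 0.63), (array([453., 173.]), 0.35)]
rack [(array([277., 194.]), 0.59)]
catch [(array([301., 202.]), 0.65)]
mushroom_a [(array([398., 209.]), 0.58), (array([416., 187.]), 0.38), (array([276., 194.]), 0.23)]
buffer []
slip_bulb [(array([365., 255.]), 0.5)]
```

View pics/top0.png

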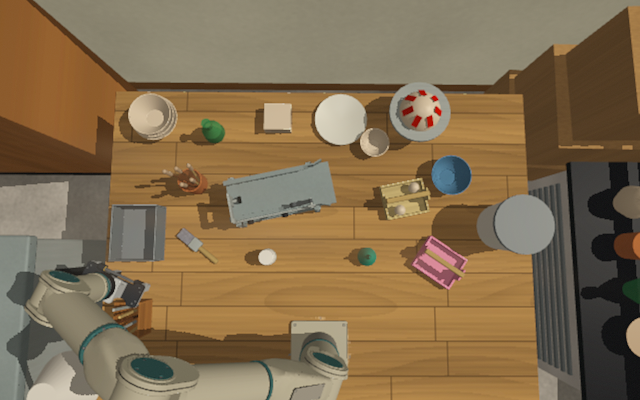

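View pics/scene0.png

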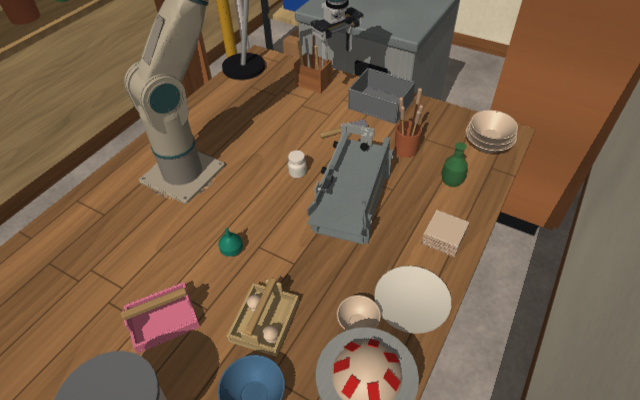

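The top view shows the rack at cols 225–335, with its mouth on the right near (332,183) and the catch at (300,203). The tray is at (403,197), and the pink decoy is at (440,263). I'll zoom in on both for precise corners.

```bash
sed -i 's/np.array(c\["rotation"\])/rot(c)/' h.py; cat >> h.py <<'E'
def rot(c):
    q=c["rotation"]; return R.from_quat([q[1],q[2],q[3],q[0]]).as_matrix()
E
python3 - <<'E'
from h import *
a=cv2.imread("pics/top0.png"); b=cv2.imread("pics/scene0.png")
A=cv2.resize(a[150:235,215:435],None,fx=3.6,fy=3.6,interpolation=cv2.INTER_CUBIC)
B=cv2.resize(b[115:250,290:400],None,fx=2.1,fy=2.1,interpolation=cv2.INTER_CUBIC)
C=cv2.resize(b[270:360,220:310],None,fx=3.1,fy=3.1,interpolation=cv2.INTER_CUBIC)
o=np.zeros((600,800,3),np.uint8); o[:A.shape[0],:A.shape[1]]=A
o[310:310+B.shape[0],:B.shape[1]]=B; o[310:310+C.shape[0],300:300+C.shape[1]]=C
cv2.imwrite("pics/z.png",o)
E
```

```text
(no output)
```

View pics/z.png

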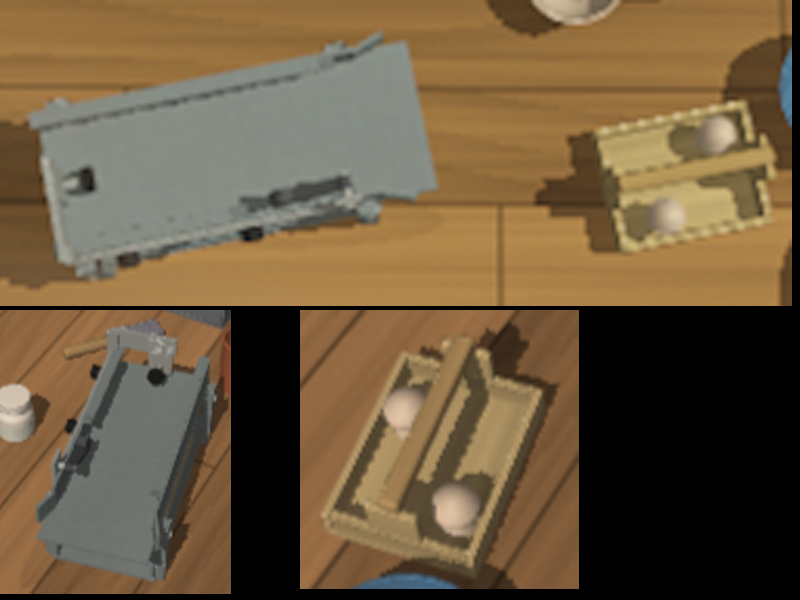

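Zoomed pixels, in composite coordinates: the deck's mouth corners are at (408,42) and (435,188). The tray's rim corners are at (598,135), (743,103), (772,215) and (622,250), and the bar ends at (622,183) and (772,155). Next I'll convert these to world.

```bash
python3 - <<'E'
from h import *
np.set_printoptions(precision=4,suppress=True)
f=lambda u,v,z:ray("top",(215+(u+.5)/3.6-.5,150+(v+.5)/3.6-.5),z)
c=[f(408,42,.11),f(435,188,.11)]; m=(c[0]+c[1])/2; d=c[1]-c[0]
print("mouth",c,np.linalg.norm(d)); yw=d/np.linalg.norm(d)
x=np.cross(yw,[0,0,1]); print("rackx",x,np.degrees(np.arctan2(x[1],x[0])), "home",m+.24*x)
t=[f(*p,.032) for p in((598,135),(743,103),(772,215),(622,250))]
print("tray",np.mean(t,0),[np.degrees(np.arctan2(*(a-b)[1::-1]))for a,b in((t[0],t[1]),(t[3],t[2]))],np.linalg.norm(t[0]-t[1]),np.linalg.norm(t[1]-t[2]))
b=[f(622,183,.088),f(772,155,.088)]; print("bar",np.mean(b,0),np.degrees(np.arctan2(*(b[0]-b[1])[1::-1])),np.linalg.norm(b[0]-b[1]))
# guide tops for the rack angle: -y guide outer edge
g=[f(32,122,.15),f(385,38,.15)];print(np.degrees(np.arctan2(*(g[0]-g[1])[1::-1])))
q=ctrl.read_state();r=q["tool_rot"];M=R.from_quat([*r[1:],r[0]]).as_matrix();print(M)
bt=np.mean(b,0)
print("shift mm to above bar z=.25",M.T@(np.r_[bt[:2],.25]-q["tcp_pos"])*1000)
for n in["eye","rotation"]:print(ctrl.calibration("wrist")[n])
E
```

```text
mouth [array([ 0.6754, -0.0305,  0.11  ]), array([ 0.5301, -0.057 ,  0.11  ])] 0.14768105757867375
rackx [-0.1798  0.9837  0.    ] 100.35565046149473 home [0.5596 0.1923 0.11  ]
tray [ 0.553 -0.319  0.032] [np.float64(102.76299935268682), np.float64(103.2869884003879)] 0.15586192192562512 0.12032160641754544
bar [ 0.5528 -0.3197  0.088 ] 100.82708538565983 0.15328218891222656
103.91132222450206
[[-0.9128  0.4085 -0.    ]
 [ 0.4085  0.9128  0.0001]
 [ 0.      0.0001 -1.    ]]
shift mm to above bar z=.25 [-635.168  -716.0142  -55.9582]
[0.199  0.6231 0.3852]
[0.1058 0.8324 0.5395 0.0688]
```

Emit:
{"fn": "play_rows", "kwargs": {"targets": [[[-20, -25, -40, 0, 0], [-60, -70, -86, 0, 0], [-100, -115, -86, 0, 0], [-140, -160, -86, 0, 0], [-180, -205, -86, 0, 0], [-220, -250, -86, 0, 0], [-260, -295, -86, 0, 0], [-300, -340, -86, 0, 0]]]}}

```text
time_s: 1.7
tcp_pos: [0.401, 0.1585, 0.2805]
tool_rot: [0.001, 0.209, 0.978, 0.0]
ft_force: [0.7, 0.7, -0.1]
grip_width: 0.0937
```

Emit:
{"fn": "play_rows", "kwargs": {"targets": [[[-40, -45, 0, 6, 0], [-82, -92, 0, 12, 0], [-125, -140, 0, 19, 0], [-170, -190, 0, 26, 0], [-215, -240, 0, 33, 0], [-260, -290, 0, 40, 0], [-300, -340, 0, 47, 0], [-335, -376, 0, 54, 0]]]}}

```text
time_s: 2.7
tcp_pos: [0.5512, -0.3158, 0.2803]
tool_rot: [0.0, 0.632, 0.775, 0.0]
ft_force: [1.2, 0.2, 0.4]
grip_width: 0.0941
```

```bash
python3 - <<'E'
from h import *
np.set_printoptions(precision=4,suppress=True)
s=ctrl.read_state();print(s["tcp_pos"],s["joint_pos"],s["tool_rot"],s["time_s"],s["ft_force"],s["joint_vel"])
c=ctrl.calibration("wrist");im=ctrl.read_camera("wrist");cv2.imwrite("pics/w1.png",im);print(c)
import pickle;pickle.dump((s,c),open("w1.pkl","wb"))
E
```

```text
[ 0.5512 -0.3158  0.2803] [ 0.1721  0.5769  0.5276  1.455  -0.3008  1.1901  0.9448] [0.0002 0.6315 0.7754 0.0002] 2.7 [1.1653 0.1858 0.4094] [ 0.6769  0.6541  0.1937 -1.058  -0.3582  0.5107 -0.2408]
{'fx': 309.70663568251354, 'fy': 309.70663568251354, 'cx': 320.6607939868202, 'cy': 196.72836978879187, 'eye': array([ 0.5361, -0.2447,  0.4714]), 'rotation': array([0.1254, 0.9869, 0.1009, 0.0133])}
```

View pics/w1.png

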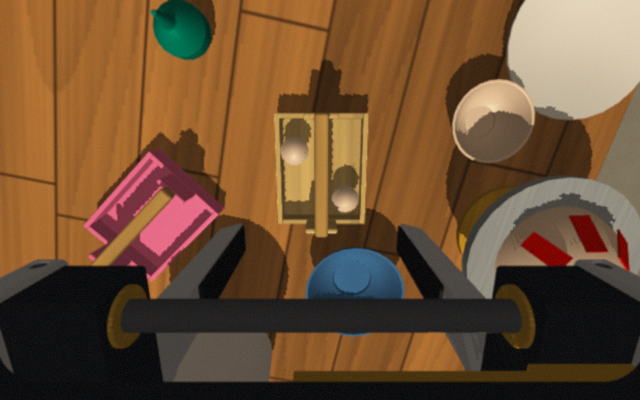

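Wrist view: the tray sits between the fingers. Its bar runs from (320,114) to (324,235), and both mushrooms stand at (294,150) and (345,199).

```bash
python3 - <<'E'
from h import *
import pickle; s,c=pickle.load(open("w1.pkl","rb"))
np.set_printoptions(precision=4,suppress=True)
f=lambda p,z:ray("wrist",p,z,c)
b=[f((320.5,114),.088),f((324.5,235),.088)];print(b,np.mean(b,0),np.degrees(np.arctan2(*(b[0]-b[1])[1::-1])),np.linalg.norm(b[0]-b[1]))
t=[f(p,.032) for p in((275,115),(368,114),(366,222),(277,223))];print(np.mean(t,0),[np.degrees(np.arctan2(*(a-b)[1::-1]))for a,b in((t[0],t[3]),(t[1],t[2]))],np.linalg.norm(t[0]-t[3]),np.linalg.norm(t[0]-t[1]))
r=s["tool_rot"];M=R.from_quat([*r[1:],r[0]]).as_matrix();print(np.degrees(np.arctan2(M[1,0],M[0,0])))
s=ctrl.read_state();print(s["tcp_pos"],s["joint_vel"])
for P in(np.mean(b,0),np.mean(t,0)):print(M.T@(np.r_[P[:2],.079]-s["tcp_pos"])*1000)
E
```

```text
[array([ 0.5356, -0.2417,  0.088 ]), array([ 0.572 , -0.3918,  0.088 ])] [ 0.5538 -0.3167  0.088 ] 103.63719915749455 0.15449078910265326
[ 0.5528 -0.3181  0.032 ] [np.float64(100.66850961113171), np.float64(102.77852996318414)] 0.1564514048133873 0.12752749466815738
101.67356149788144
[ 0.5511 -0.3257  0.2794] [-0.0514 -0.0752 -0.0099  0.1632  0.0694 -0.0298  0.0438]
[  8.2535   4.3394 200.385 ]
[  7.0838   3.1327 200.3843]
```

Emit:
{"fn": "play_rows", "kwargs": {"targets": [[[3, 2, 15, 0, 0], [3, 2, 40, 0, 0], [3, 2, 65, 0, 0], [3, 2, 90, 0, 0], [3, 2, 115, 0, 0], [3, 2, 135, 0, 0], [3, 2, 145, 0, 0], [3, 2, 150, 0, 0]]]}}

```text
time_s: 3.75
tcp_pos: [0.5521, -0.3092, 0.1297]
tool_rot: [-0.0, 0.629, 0.777, 0.0]
ft_force: [1.2, 0.1, -0.3]
grip_width: 0.0939
```

```bash
python3 - <<'E'
from h import *
import pickle
np.set_printoptions(precision=4,suppress=True)
c=ctrl.calibration("wrist");im=ctrl.read_camera("wrist");cv2.imwrite("pics/w2.png",im)
s=ctrl.read_state();print(s["tcp_pos"],s["tool_rot"],s["ft_force"])
pickle.dump((s,c),open("w2.pkl","wb"))
E
```

```text
[ 0.5519 -0.3095  0.1294] [-0.0005  0.6296  0.7769  0.0002] [ 0.2849  0.3642 -0.0491]
```

View pics/w2.png

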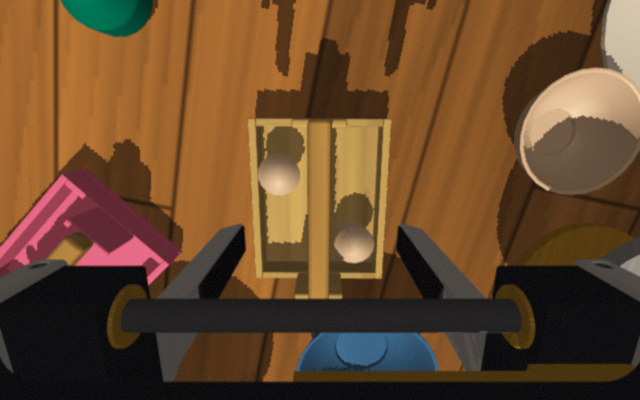

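The view from 0.13 m shows the far bar end at (319,119), and rim corners at (249,119), (390,119), (383,276) and (259,277). The mushrooms are still standing.

```bash
python3 - <<'E'
from h import *
import pickle; s,c=pickle.load(open("w2.pkl","rb"))
np.set_printoptions(precision=4,suppress=True)
f=lambda p,z:ray("wrist",p,z,c)
b=[f((320,119),.088),f((318.5,295),.088)];print(b,np.degrees(np.arctan2(*(b[0]-b[1])[1::-1])))
t=[f(p,.032) for p in((249,119),(390,119),(383,277),(259,278))];print(np.mean(t,0),[np.degrees(np.arctan2(*(a-b)[1::-1]))for a,b in((t[0],t[3]),(t[1],t[2]))],np.linalg.norm(t[0]-t[3]),np.linalg.norm(t[0]-t[1]))
r=s["tool_rot"];M=R.from_quat([*r[1:],r[0]]).as_matrix();a=np.arctan2(M[1,0],M[0,0]);print(np.degrees(a))
s=ctrl.read_state();print(s["tcp_pos"])
bc=b[0]-.08*M[:,0]
for P in(bc,np.mean(t,0)):print(P,M.T@(np.r_[P[:2],.079]-s["tcp_pos"])*1000)
E
```

```text
[array([ 0.5367, -0.2398,  0.088 ]), array([ 0.5653, -0.3812,  0.088 ])] 101.4556043362208
[ 0.5533 -0.3177  0.032 ] [np.float64(102.40035223081459), np.float64(102.56969435322792)] 0.15928618536409903 0.1275572722352516
101.95628239293595
[ 0.5519 -0.3095  0.1294]
[ 0.5532 -0.3181  0.0879] [-8.66   -0.4789 50.4267]
[ 0.5533 -0.3177  0.032 ] [-8.3541 -0.3056 50.4269]
```

Emit:
{"fn": "play_rows", "kwargs": {"targets": [[[-5, 0, 10, 0, 0], [-8.5, -0.5, 25, 0, 0], [-8.5, -0.5, 38, 0, 0], [-8.5, -0.5, 46, 0, 0], [-8.5, -0.5, 50, 0, 0], [-8.5, -0.5, 50, 0, 0], [-8.5, -0.5, 50, 0, 0.5], [-8.5, -0.5, 50, 0, 0.7]]], "force": 40}}

```text
time_s: 4.8
tcp_pos: [0.5536, -0.3192, 0.0805]
tool_rot: [0.0, 0.63, 0.777, 0.0]
ft_force: [0.3, -0.6, 0.4]
grip_width: 0.0772
```

Emit:
{"fn": "play_rows", "kwargs": {"targets": [[[0, 0, 0, 0, 0.75], [0, 0, 0, 0, 0.8], [0, 0, 0, 0, 0.85], [0, 0, 0, 0, 0.9], [0, 0, 0, 0, 1], [0, 0, 0, 0, 1], [0, 0, 0, 0, 1], [0, 0, 0, 0, 1]]]}}

```text
time_s: 5.8
tcp_pos: [0.5533, -0.3191, 0.0801]
tool_rot: [-0.0, 0.63, 0.777, -0.0]
ft_force: [0.3, 0.4, 0.2]
grip_width: 0.0008
```

```bash
python3 - <<'E'
from h import *
np.set_printoptions(precision=4,suppress=True)
s=ctrl.read_state();print(s["tcp_pos"],s["tool_rot"],s["ft_force"],s["joint_vel"],s["grip_width"])
E
```

```text
[ 0.5533 -0.3191  0.0801] [-0.      0.6301  0.7765 -0.    ] [0.3414 0.4102 0.238 ] [ 0.0009  0.0015 -0.001  -0.0008 -0.     -0.0013  0.0014] 0.0008331855038652631
```

The fingers closed on nothing, so I need to look.

```bash
python3 - <<'E'
from h import *
w=ctrl.read_camera("wrist");s=ctrl.read_camera("scene");
o=np.zeros((600,640,3),np.uint8);o[:340]=w[:340];B=cv2.resize(s[240:370,170:330],None,fx=2,fy=2);o[340:,:320]=B
t=ctrl.read_camera("top");o[340:,320:]=cv2.resize(t[145:275,355:515],None,fx=2,fy=2)
cv2.imwrite("pics/w3.png",o)
E
```

```text
(no output)
```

View pics/w3.png

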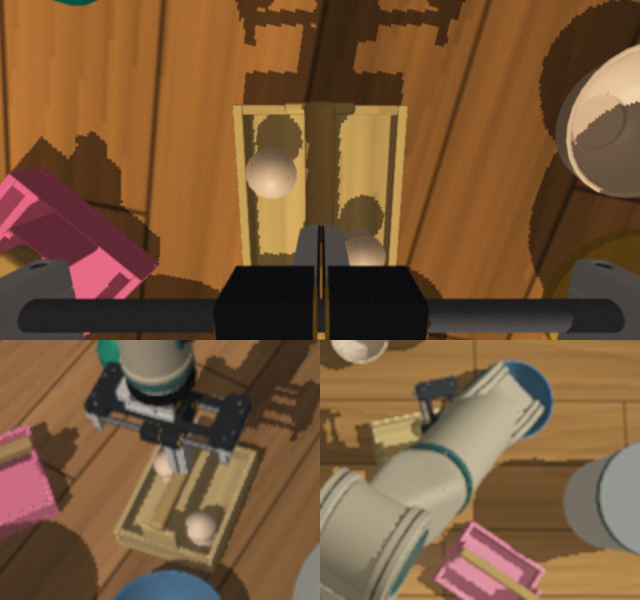

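```bash
python3 - <<'E'
from h import *
np.set_printoptions(precision=4,suppress=True)
print(ctrl.nose_length,[a for a in dir(ctrl) if a[0]!="_"])
s=ctrl.read_state();p=s["tcp_pos"];print(p)
T=np.array([[p[0],p[1],z] for z in(.08,.061,.1)])
x=np.array([np.cos(1.786),np.sin(1.786),0]);C=np.array([.5533,-.3178,0]);y=np.array([-x[1],x[0],0])
bar=np.array([C+a*x+[0,0,z] for a in(-.08,.08) for z in (.088,.07)])
print("scene tips",proj("scene",T),"bar",proj("scene",bar))
print("wrist tips",proj("wrist",T),"bar",proj("wrist",bar))
im=ctrl.read_camera("scene")
o=cv2.resize(im[270:370,190:310],None,fx=6,fy=6,interpolation=cv2.INTER_CUBIC)
for q,col in [(T,(0,0,255)),(bar,(255,0,0))]:
    for u in proj("scene",q): cv2.circle(o,tuple(int(v) for v in (u-[190,270]+.5)*6),4,col,1)
cv2.imwrite("pics/s4.png",o)
E
```

```text
0.019 ['Unreachable', 'boxes_of', 'calibration', 'job_done', 'nose_length', 'read_camera', 'read_state']
[ 0.5533 -0.3191  0.0801]
scene tips [[260.9496 306.3225]
 [261.8352 310.2182]
 [259.9942 302.1198]] bar [[247.7792 333.2077]
 [248.8152 336.7672]
 [272.8495 277.7171]
 [273.5296 281.5822]]
wrist tips [[321.0243 231.1113]
 [320.9895 221.6146]
 [321.0685 243.1605]] bar [[322.2264 341.8273]
 [322.1049 324.9621]
 [320.46   101.1315]
 [320.473  102.5387]]
```

View pics/s4.png

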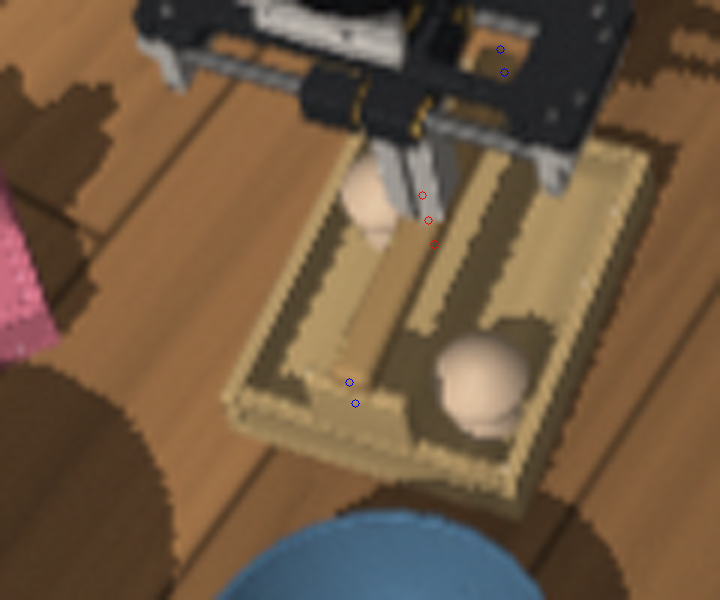

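The fingertips sit visibly at the bar's top. In the scene view they are around (415,218), about 25 units above the predicted tip, so they are roughly 20–25 mm higher than nominal. Before lowering further, I'll check the mushrooms' clearance in the tray frame.

```bash
python3 - <<'E'
from h import *
import pickle
np.set_printoptions(precision=1,suppress=True)
x=np.array([np.cos(1.786),np.sin(1.786)]);C=np.array([.5533,-.3178]);y=np.array([-x[1],x[0]])
for n,ps in(("w1",((294,150),(345,199))),("w2",((279,175),(354,243)))):
    s,c=pickle.load(open(n+".pkl","rb"))
    for p in ps:
        q=ray("wrist",p,.034,c)[:2]-C;print(n,q@x*1000,q@y*1000)
# fingertip gaps: open fingers in w2 - inner tip corners at (245,228),(398,228): height if opening .094
    r=s["tool_rot"];M=R.from_quat([*r[1:],r[0]]).as_matrix()
    for d in(-20,-10,0,10,19):
        print(d,proj("wrist",[s["tcp_pos"]+M@np.array([a,b,d])/1000 for a in(-8,8) for b in(-47,47)],c).round(0).tolist())
E
```

```text
w1 30.199213603436284 38.7861529747456
w1 -41.81541575834334 -33.40484219463922
-20 [[243.0, 256.0], [399.0, 256.0], [241.0, 230.0], [401.0, 231.0]]
-10 [[247.0, 249.0], [395.0, 249.0], [245.0, 225.0], [397.0, 225.0]]
0 [[250.0, 242.0], [392.0, 242.0], [249.0, 220.0], [393.0, 220.0]]
10 [[253.0, 237.0], [389.0, 237.0], [252.0, 215.0], [390.0, 215.0]]
19 [[256.0, 232.0], [386.0, 232.0], [255.0, 211.0], [387.0, 211.0]]
w2 28.637246386724964 38.549361018708744
w2 -40.39786576618917 -33.341767781823094
-20 [[242.0, 256.0], [399.0, 256.0], [241.0, 231.0], [401.0, 231.0]]
-10 [[246.0, 249.0], [395.0, 249.0], [245.0, 225.0], [397.0, 225.0]]
0 [[250.0, 243.0], [391.0, 243.0], [248.0, 220.0], [393.0, 220.0]]
10 [[253.0, 237.0], [388.0, 237.0], [252.0, 215.0], [390.0, 215.0]]
19 [[256.0, 232.0], [386.0, 232.0], [254.0, 211.0], [387.0, 211.0]]
```

With the jaws open, the observed tip corners (245,226) and (398,226) match a tip about 11 mm behind the reported TCP, not 19 mm ahead. The real grasp point is therefore about 30 mm above the reported TCP. I'll open, go 29 mm lower and grip again.

Emit:
{"fn": "play_rows", "kwargs": {"targets": [[[0, 0, 0, 0, 0], [0, 0, 0, 0, 0], [0, 0, 0, 0, 0], [0, 0, 0, 0, 0], [0, 0, 0, 0, 0], [1, 0, 6, 0, 0], [1, 0, 12, 0, 0], [1, 0, 15, 0, 0]]]}}

```text
time_s: 7.0
tcp_pos: [0.5527, -0.3178, 0.0643]
tool_rot: [-0.001, 0.63, 0.777, -0.0]
ft_force: [0.3, 0.3, -0.2]
grip_width: 0.0773
```

Emit:
{"fn": "play_rows", "kwargs": {"targets": [[[0, 0, 5, 0, 0], [0, 0, 10, 0, 0], [0, 0, 14, 0, 0], [0, 0, 14, 0, 0.5], [0, 0, 14, 0, 0.7], [0, 0, 14, 0, 0.75], [0, 0, 14, 0, 0.8], [0, 0, 14, 0, 0.85]]]}}

```text
time_s: 8.0
tcp_pos: [0.5531, -0.318, 0.0511]
tool_rot: [0.0, 0.63, 0.777, 0.0]
ft_force: [0.2, -0.1, -0.5]
grip_width: 0.0476
```

Emit:
{"fn": "play_rows", "kwargs": {"targets": [[[0, 0, 0, 0, 0.9], [0, 0, 0, 0, 0.95], [0, 0, 0, 0, 1], [0, 0, 0, 0, 1], [0, 0, 0, 0, 1], [0, 0, 0, 0, 1], [0, 0, 0, 0, 1], [0, 0, 0, 0, 1]]]}}

```text
time_s: 9.0
tcp_pos: [0.5528, -0.3181, 0.051]
tool_rot: [-0.0, 0.63, 0.776, -0.0]
ft_force: [-1.5, 0.2, 1.9]
grip_width: 0.0176
```

Gripped at 17.6 mm, which is the bar. Now I'll lift smoothly.

Emit:
{"fn": "play_rows", "kwargs": {"targets": [[[0, 0, -3, 0, 1], [0, 0, -8, 0, 1], [0, 0, -15, 0, 1], [0, 0, -25, 0, 1], [0, 0, -37, 0, 1], [0, 0, -50, 0, 1], [0, 0, -62, 0, 1], [0, 0, -75, 0, 1]]]}}

```text
time_s: 10.0
tcp_pos: [0.553, -0.318, 0.127]
tool_rot: [-0.0, 0.63, 0.777, 0.0]
ft_force: [0.6, -0.2, -4.0]
grip_width: 0.0177
```

Emit:
{"fn": "play_rows", "kwargs": {"targets": [[[0, 0, -13, 0, 1], [0, 0, -26, 0, 1], [0, 0, -39, 0, 1], [0, 0, -50, 0, 1], [0, 0, -58, 0, 1], [0, 0, -63, 0, 1], [0, 0, -65, 0, 1], [0, 0, -65, 0, 1]]]}}

```text
time_s: 11.0
tcp_pos: [0.553, -0.318, 0.1909]
tool_rot: [-0.0, 0.63, 0.777, -0.0]
ft_force: [-0.6, -0.3, -4.0]
grip_width: 0.0178
```

```bash
python3 - <<'E'
from h import *
import pickle
np.set_printoptions(precision=4,suppress=True)
c=ctrl.calibration("wrist");im=ctrl.read_camera("wrist");sc=ctrl.read_camera("scene")
s=ctrl.read_state();print(s["tcp_pos"],s["tool_rot"],s["ft_force"],s["ft_torque"],s["grip_width"],s["time_s"])
pickle.dump((s,c),open("w4.pkl","wb"));cv2.imwrite("pics/w4.png",im)
o=np.zeros((600,800,3),np.uint8);A=cv2.resize(im[0:270,180:500],None,fx=2.5,fy=1.9);A=cv2.resize(im[0:240,160:560],None,fx=2,fy=2);o[:480]=A[:,:800]
print(ctrl.boxes_of("wrist","mushroom_a"))
o[400:,600:]=sc[200:400,180:380]
cv2.imwrite("pics/w4z.png",o)
E
```

```text
[ 0.5529 -0.3179  0.1906] [-0.0004  0.6301  0.7765 -0.0001] [-0.5002 -0.1352 -4.4846] [-0.0669  0.0335  0.0229] 0.017238690609269185 11.1
[{'position': [263.4, 180.7], 'p': 0.94}, {'position': [373.8, 256.7], 'p': 0.81}, {'position': [146.1, 18.2], 'p': 0.53}]
```

View pics/w4z.png

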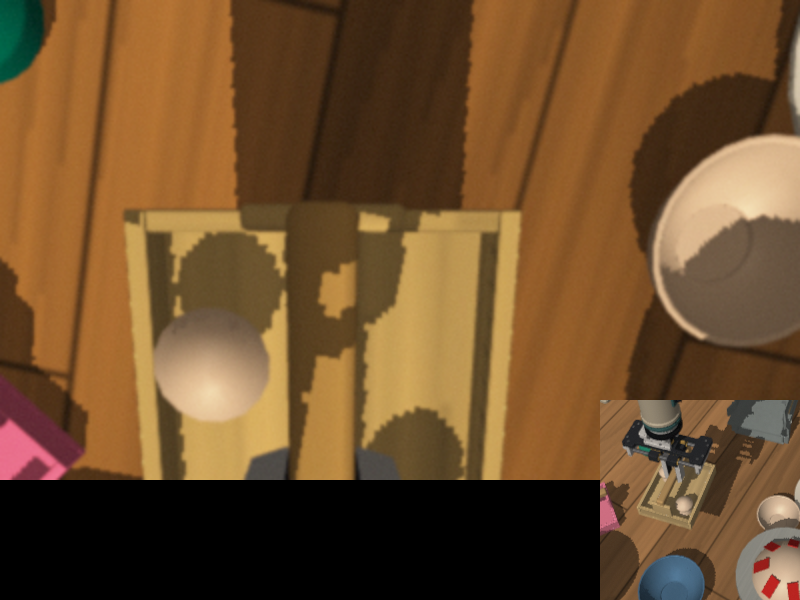

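Lifted level, with both mushrooms standing. The tray is square in the hand, its front rim running from (222,105) to (420,105) in the full frame. Next I'll move in front of the mouth and look at the rack from near.

Emit:
{"fn": "play_rows", "kwargs": {"targets": [[[3, 2, 0, 0, 1], [12, 9, 0, 0, 1], [26, 21, 0, 0, 1], [44, 36, 0, 0, 1], [64, 52, 0, 0, 1], [84, 69, 0, 0, 1], [102, 84, 0, 0, 1], [116, 96, 0, 0, 1]]]}}

```text
time_s: 12.15
tcp_pos: [0.6241, -0.1823, 0.1909]
tool_rot: [-0.0, 0.629, 0.777, 0.0]
ft_force: [-0.1, -0.3, -4.7]
grip_width: 0.0175
```

Emit:
{"fn": "play_rows", "kwargs": {"targets": [[[7, 5, 0, 0, 1], [10, 8, 0, 0, 1], [12, 9, 0, 0, 1], [12, 9, 0, 0, 1], [12, 9, 0, 0, 1], [12, 9, 0, 0, 1], [12, 9, 0, 0, 1], [12, 9, 0, 0, 1]]]}}

```text
time_s: 13.15
tcp_pos: [0.6294, -0.1712, 0.191]
tool_rot: [-0.0, 0.63, 0.777, -0.0]
ft_force: [-0.2, 0.4, -4.7]
grip_width: 0.0175
```

```bash
python3 - <<'E'
from h import *
import pickle
np.set_printoptions(precision=4,suppress=True)
c=ctrl.calibration("wrist");im=ctrl.read_camera("wrist")
s=ctrl.read_state();print(s["tcp_pos"],s["tool_rot"],s["ft_force"],s["grip_width"],s["time_s"])
pickle.dump((s,c),open("w5.pkl","wb"));cv2.imwrite("pics/w5.png",im)
cv2.imwrite("pics/w5z.png",cv2.resize(im[0:240,160:480],None,fx=2.5,fy=2.5,interpolation=cv2.INTER_CUBIC))
E
```

```text
[ 0.6294 -0.1712  0.191 ] [-0.      0.6301  0.7765 -0.    ] [ 0.4365 -0.5085 -4.432 ] 0.01763044950003517 13.2
```

View pics/w5z.png

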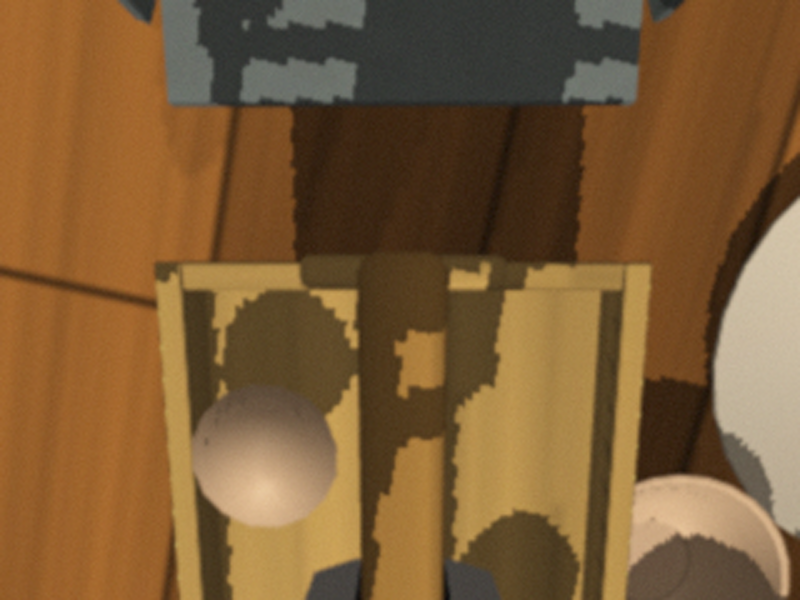

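The deck's front edge runs from (228,41.6) to (414,41.6) and the tray's front rim from (222.8,105.6) to (420,105.6). They are parallel.

```bash
python3 - <<'E'
from h import *
import pickle; s,c=pickle.load(open("w5.pkl","rb"))
r=s["tool_rot"];M=R.from_quat([*r[1:],r[0]]).as_matrix()
im=cv2.imread("pics/w5.png").astype(float).mean(2)
# refine: deck side edges cols at some rows, tray sides
np.set_printoptions(precision=1,suppress=True)
def T(p,z): return (M.T@(ray("wrist",p,z,c)-s["tcp_pos"]))[:2]*1000
for p in((228.2,41.6),(413.8,41.6),(225.5,20),(416,20)):print("deck",p,T(p,.11))
for p in((222.8,105.6),(420,105.6)):print("rim",p,T(p,.172))
for v in(10,20,30,38):
    row=np.abs(np.diff(cv2.GaussianBlur(im,(3,3),0)[v]));print(v,[(i,int(row[i])) for i in np.argsort(row)[-8:]])
print(s["tcp_pos"],np.degrees(np.arctan2(M[1,0],M[0,0])))
E
```

```text
deck (228.2, 41.6) [131.1 -74.5]
deck (413.8, 41.6) [131.1  74.6]
deck (225.5, 20) [146.7 -75.5]
deck (416, 20) [146.7  75.2]
rim (222.8, 105.6) [ 79.7 -63.9]
rim (420, 105.6) [79.7 64.5]
10 [(np.int64(259), 16), (np.int64(289), 16), (np.int64(274), 16), (np.int64(239), 17), (np.int64(304), 17), (np.int64(400), 17), (np.int64(256), 18), (np.int64(238), 20)]
20 [(np.int64(145), 12), (np.int64(141), 13), (np.int64(486), 13), (np.int64(32), 13), (np.int64(27), 14), (np.int64(243), 14), (np.int64(31), 16), (np.int64(242), 19)]
30 [(np.int64(255), 14), (np.int64(414), 14), (np.int64(31), 15), (np.int64(245), 17), (np.int64(302), 17), (np.int64(244), 21), (np.int64(301), 21), (np.int64(256), 22)]
38 [(np.int64(32), 14), (np.int64(256), 14), (np.int64(301), 15), (np.int64(244), 16), (np.int64(300), 18), (np.int64(243), 20), (np.int64(255), 21), (np.int64(384), 21)]
[ 0.6 -0.2  0.2] 101.88794664801803
```

The tray is centred within 0.3 mm and aligned with the mouth. The deck edge is 131 mm ahead of the TCP, which puts the TCP at rack x = −371. I'll set the leading end over the bare deck and lower it to touch.

Emit:
{"fn": "play_rows", "kwargs": {"targets": [[[3, 0, 1, 0, 1], [11, 0, 5, 0, 1], [22, 0, 10, 0, 1], [35, 0, 15, 0, 1], [48, 0, 20, 0, 1], [58, 0, 23, 0, 1], [64, 0, 24, 0, 1], [66, 0, 25, 0, 1]]]}}

```text
time_s: 14.2
tcp_pos: [0.616, -0.1063, 0.1662]
tool_rot: [0.0, 0.63, 0.777, 0.0]
ft_force: [-0.4, -0.1, -4.7]
grip_width: 0.0178
```

Emit:
{"fn": "play_rows", "kwargs": {"targets": [[[0, 0, 0.5, 0, 1], [0, 0, 1, 0, 1], [0, 0, 1.5, 0, 1], [0, 0, 2, 0, 1], [0, 0, 2.5, 0, 1], [0, 0, 3, 0, 1], [0, 0, 3.5, 0, 1], [0, 0, 4, 0, 1]]]}}

```text
time_s: 15.2
tcp_pos: [0.6159, -0.1066, 0.162]
tool_rot: [-0.0, 0.63, 0.777, -0.0]
ft_force: [0.4, 0.3, -5.1]
grip_width: 0.018
```

```bash
cat > st.py <<'E'
from h import *
s=ctrl.read_state();r=s["tool_rot"];M=R.from_quat([*r[1:],r[0]]).as_matrix()
np.set_printoptions(precision=2,suppress=True)
print(s["tcp_pos"].round(4),"rackx",(M[:,0]@(s["tcp_pos"]-[.6294,-.1712,.191]))*1e3-371,"y",(M[:,1]@(s["tcp_pos"]-[.6294,-.1712,.191]))*1e3,"F tool",M.T@s["ft_force"],"M",M.T@s["ft_torque"],s["grip_width"].round(4),s["time_s"],"yaw",np.degrees(np.arctan2(M[1,0],M[0,0])))
E
python3 st.py
```

```text
Traceback (most recent call last):
  File "st.py", line 4, in <module>
    print(s["tcp_pos"].round(4),"rackx",(M[:,0]@(s["tcp_pos"]-[.6294,-.1712,.191]))*1e3-371,"y",(M[:,1]@(s["tcp_pos"]-[.6294,-.1712,.191]))*1e3,"F tool",M.T@s["ft_force"],"M",M.T@s["ft_torque"],s["grip_width"].round(4),s["time_s"],"yaw",np.degrees(np.arctan2(M[1,0],M[0,0])))
                                                                                                                                                                                                  ^^^^^^^^^^^^^^^^^^^^^
AttributeError: 'float' object has no attribute 'round'
```

Emit:
{"fn": "play_rows", "kwargs": {"targets": [[[0, 0, 0.25, 0, 1], [0, 0, 0.5, 0, 1], [0, 0, 0.75, 0, 1], [0, 0, 1, 0, 1], [0, 0, 1.25, 0, 1], [0, 0, 1.5, 0, 1], [0, 0, 1.5, 0, 1], [0, 0, 1.5, 0, 1]]]}}

```text
time_s: 16.2
tcp_pos: [0.616, -0.1068, 0.1608]
tool_rot: [0.0, 0.63, 0.776, 0.0]
ft_force: [-0.5, -1.7, -2.5]
grip_width: 0.0176
```

```bash
sed -i 's/s\["grip_width"\].round(4)/s["grip_width"]/' st.py; python3 st.py
```

```text
[ 0.62 -0.11  0.16] rackx -305.2444097669899 y 0.08305272404193834 F tool [-1.59 -0.87  2.48] M [ 0.21 -0.07 -0.01] 0.017596820973643686 16.2 yaw 101.88037523645794
```

Light contact with the deck at z≈0.161 (reported). I'll ease up 0.2 mm and slide into the flare.

Emit:
{"fn": "play_rows", "kwargs": {"targets": [[[2, 0, -0.2, 0, 1], [7, 0, -0.2, 0, 1], [13, 0, -0.2, 0, 1], [20, 0, -0.2, 0, 1], [27, 0, -0.2, 0, 1], [34, 0, -0.2, 0, 1], [40, 0, -0.2, 0, 1], [44, 0, -0.2, 0, 1]]]}}

```text
time_s: 17.2
tcp_pos: [0.607, -0.0634, 0.161]
tool_rot: [0.0, 0.63, 0.777, 0.0]
ft_force: [-0.1, -1.6, 1.3]
grip_width: 0.0177
```

```bash
python3 st.py
```

```text
[ 0.61 -0.06  0.16] rackx -260.84480546258976 y 0.328631059198972 F tool [-1.59 -0.42 -1.31] M [ 0.13 -0.46  0.01] 0.017713024799274654 17.2 yaw 101.9004520082604
```

Emit:
{"fn": "play_rows", "kwargs": {"targets": [[[1, 0, -0.4, 0, 1], [5, 0, -0.6, 0, 1], [11, 0, -0.6, 0, 1], [17, 0, -0.6, 0, 1], [23, 0, -0.6, 0, 1], [28, 0, -0.6, 0, 1], [32, 0, -0.6, 0, 1], [34, 0, -0.6, 0, 1]]]}}

```text
time_s: 18.2
tcp_pos: [0.5996, -0.0297, 0.1612]
tool_rot: [-0.0, 0.63, 0.777, -0.0]
ft_force: [0.0, -0.4, -5.4]
grip_width: 0.0175
```

```bash
python3 st.py
```

```text
[ 0.6  -0.03  0.16] rackx -226.42118984409456 y 0.01166197370292629 F tool [-0.36 -0.05  5.4 ] M [ 0.03 -0.04 -0.05] 0.01753807546960078 18.2 yaw 101.91332683881502
```

Emit:
{"fn": "play_rows", "kwargs": {"targets": [[[1, 0, 0, 0, 1], [5, 0, 0, 0, 1], [11, 0, 0, 0, 1], [17, 0, 0, 0, 1], [23, 0, 0, 0, 1], [29, 0, 0, 0, 1], [35, 0, 0, 0, 1], [40, 0, 0, 0, 1]]]}}

```text
time_s: 19.2
tcp_pos: [0.5916, 0.0091, 0.1614]
tool_rot: [0.0, 0.63, 0.777, -0.0]
ft_force: [1.2, -1.2, -3.6]
grip_width: 0.0174
```

```bash
python3 st.py
```

```text
[0.59 0.01 0.16] rackx -186.80873419261687 y 0.14336909614037077 F tool [-1.37  0.92  3.56] M [-0.04 -0.56 -0.1 ] 0.017398579170409774 19.2 yaw 101.89262077031991
```

Emit:
{"fn": "play_rows", "kwargs": {"targets": [[[3, 0, 0, 0, 1], [8, 0, 0, 0, 1], [14, 0, 0, 0, 1], [20, 0, 0, 0, 1], [26, 0, 0, 0, 1], [32, 0, 0, 0, 1], [37, 0, 0, 0, 1], [40, 0, 0, 0, 1]]]}}

```text
time_s: 20.2
tcp_pos: [0.5832, 0.0486, 0.1613]
tool_rot: [-0.0, 0.63, 0.777, 0.0]
ft_force: [-0.6, -0.5, -5.4]
grip_width: 0.0176
```

```bash
python3 st.py
```

```text
[0.58 0.05 0.16] rackx -146.36737927839027 y 0.16036224490905657 F tool [-0.39 -0.71  5.45] M [-0.07 -0.25  0.02] 0.017628262781935418 20.2 yaw 101.91234304463433
```

Emit:
{"fn": "play_rows", "kwargs": {"targets": [[[3, 0, 0, 0, 1], [9, 0, 0, 0, 1], [16, 0, 0, 0, 1], [24, 0, 0, 0, 1], [32, 0, 0, 0, 1], [40, 0, 0, 0, 1], [47, 0, 0, 0, 1], [52, 0, 0, 0, 1]]]}}

```text
time_s: 21.2
tcp_pos: [0.5724, 0.0995, 0.1614]
tool_rot: [-0.0, 0.63, 0.777, 0.0]
ft_force: [0.1, -0.8, -5.9]
grip_width: 0.0176
```

```bash
python3 st.py
```

```text
[0.57 0.1  0.16] rackx -94.34898654741949 y 0.1709628403816854 F tool [-0.76 -0.08  5.94] M [-0.05 -0.15 -0.03] 0.017603804958048107 21.2 yaw 101.9148176125188
```

Emit:
{"fn": "play_rows", "kwargs": {"targets": [[[3, 0, 0, 0, 1], [9, 0, 0, 0, 1], [16, 0, 0, 0, 1], [24, 0, 0, 0, 1], [32, 0, 0, 0, 1], [40, 0, 0, 0, 1], [46, 0, 0, 0, 1], [50, 0, 0, 0, 1]]]}}

```text
time_s: 22.2
tcp_pos: [0.5622, 0.1483, 0.1613]
tool_rot: [-0.0, 0.63, 0.777, -0.0]
ft_force: [-0.2, -0.8, -5.0]
grip_width: 0.0178
```

```bash
python3 st.py
```

```text
[0.56 0.15 0.16] rackx -44.50480247742075 y 0.14901590896143257 F tool [-0.76 -0.4   4.99] M [-0.03 -0.12 -0.01] 0.017794935689945966 22.2 yaw 101.90935165306546
```

Emit:
{"fn": "play_rows", "kwargs": {"targets": [[[2, 0, 0, 0, 1], [5, 0, 0, 0, 1], [8, 0, 0, 0, 1], [11, 0, 0, 0, 1], [14, 0, 0, 0, 1], [17, 0, 0, 0, 1], [19, 0, 0, 0, 1], [20, 0, 0, 0, 1]]]}}

```text
time_s: 23.2
tcp_pos: [0.5581, 0.1675, 0.1613]
tool_rot: [-0.0, 0.63, 0.777, -0.0]
ft_force: [0.0, -0.7, -6.5]
grip_width: 0.0177
```

```bash
python3 st.py
```

```text
[0.56 0.17 0.16] rackx -24.842141056695937 y 0.07785642747615133 F tool [-0.69 -0.14  6.49] M [-0.02 -0.11  0.  ] 0.0177257642753602 23.2 yaw 101.8955808907898
```

Emit:
{"fn": "play_rows", "kwargs": {"targets": [[[0.5, 0, 0, 0, 1], [1, 0, 0, 0, 1], [1.5, 0, 0, 0, 1], [2, 0, 0, 0, 1], [2.5, 0, 0, 0, 1], [3, 0, 0, 0, 1], [3.5, 0, 0, 0, 1], [4, 0, 0, 0, 1]]]}}

```text
time_s: 24.2
tcp_pos: [0.5574, 0.1714, 0.1614]
tool_rot: [-0.0, 0.63, 0.777, 0.0]
ft_force: [-0.1, 0.1, -5.1]
grip_width: 0.0177
```

```bash
python3 st.py
```

```text
[0.56 0.17 0.16] rackx -20.943685704983636 y 0.08160203054812763 F tool [ 0.15 -0.06  5.14] M [-0.07 -0.02 -0.02] 0.017650688276267732 24.2 yaw 101.89075796292475
```

Emit:
{"fn": "play_rows", "kwargs": {"targets": [[[0.5, 0, 0, 0, 1], [1, 0, 0, 0, 1], [1.5, 0, 0, 0, 1], [2, 0, 0, 0, 1], [2.5, 0, 0, 0, 1], [3, 0, 0, 0, 1], [3.5, 0, 0, 0, 1], [4, 0, 0, 0, 1]]]}}

```text
time_s: 25.2
tcp_pos: [0.5565, 0.1752, 0.1614]
tool_rot: [-0.0, 0.63, 0.777, -0.0]
ft_force: [-0.3, 0.1, -6.2]
grip_width: 0.0174
```

```bash
python3 st.py
```

```text
[0.56 0.18 0.16] rackx -16.973673670352866 y 0.055757152513234785 F tool [ 0.16 -0.23  6.18] M [ 0.   -0.08 -0.  ] 0.017383186260169922 25.2 yaw 101.89179087410439
```

Emit:
{"fn": "play_rows", "kwargs": {"targets": [[[0.5, 0, 0, 0, 1], [1, 0, 0, 0, 1], [1.5, 0, 0, 0, 1], [2, 0, 0, 0, 1], [2.5, 0, 0, 0, 1], [3, 0, 0, 0, 1], [3, 0, 0, 0, 1], [3, 0, 0, 0, 1]]]}}

```text
time_s: 26.2
tcp_pos: [0.5559, 0.1782, 0.1613]
tool_rot: [-0.0, 0.63, 0.777, 0.0]
ft_force: [1.0, 0.7, -5.4]
grip_width: 0.0176
```

```bash
python3 st.py
```

```text
[0.56 0.18 0.16] rackx -13.937763655462959 y 0.07596450022591074 F tool [0.44 1.16 5.39] M [0.   0.04 0.  ] 0.017632445323536847 26.2 yaw 101.88900880213102
```

Emit:
{"fn": "play_rows", "kwargs": {"targets": [[[0.5, 0, 0, 0, 1], [1, 0, 0, 0, 1], [1.5, 0, 0, 0, 1], [2, 0, 0, 0, 1], [2.5, 0, 0, 0, 1], [3, 0, 0, 0, 1], [3.5, 0, 0, 0, 1], [4, 0, 0, 0, 1]]]}}

```text
time_s: 27.2
tcp_pos: [0.5551, 0.1821, 0.1614]
tool_rot: [-0.0, 0.63, 0.777, 0.0]
ft_force: [0.3, -0.4, -6.7]
grip_width: 0.0175
```

Emit:
{"fn": "play_rows", "kwargs": {"targets": [[[0.5, 0, 0, 0, 1], [1, 0, 0, 0, 1], [1.5, 0, 0, 0, 1], [2, 0, 0, 0, 1], [2.5, 0, 0, 0, 1], [3, 0, 0, 0, 1], [3.5, 0, 0, 0, 1], [4, 0, 0, 0, 1]]]}}

```text
time_s: 28.2
tcp_pos: [0.5543, 0.186, 0.1614]
tool_rot: [-0.0, 0.63, 0.777, 0.0]
ft_force: [1.0, -0.6, -4.5]
grip_width: 0.0177
```

Emit:
{"fn": "play_rows", "kwargs": {"targets": [[[0.5, 0, 0, 0, 1], [1, 0, 0, 0, 1], [1.5, 0, 0, 0, 1], [2, 0, 0, 0, 1], [2.5, 0, 0, 0, 1], [3, 0, 0, 0, 1], [3.5, 0, 0, 0, 1], [4, 0, 0, 0, 1]]]}}

```text
time_s: 29.2
tcp_pos: [0.5534, 0.1899, 0.1614]
tool_rot: [-0.0, 0.63, 0.777, -0.0]
ft_force: [-0.5, 0.2, -5.4]
grip_width: 0.018
```

Emit:
{"fn": "play_rows", "kwargs": {"targets": [[[0.5, 0, 0, 0, 1], [1, 0, 0, 0, 1], [1.5, 0, 0, 0, 1], [2, 0, 0, 0, 1], [2.5, 0, 0, 0, 1], [3, 0, 0, 0, 1], [3.5, 0, 0, 0, 1], [4, 0, 0, 0, 1]]]}}

```text
time_s: 30.2
tcp_pos: [0.5526, 0.1939, 0.1614]
tool_rot: [-0.0, 0.63, 0.777, 0.0]
ft_force: [-0.0, -0.6, -6.3]
grip_width: 0.0176
```

Emit:
{"fn": "play_rows", "kwargs": {"targets": [[[0.5, 0, 0, 0, 1], [1, 0, 0, 0, 1], [1.5, 0, 0, 0, 1], [2, 0, 0, 0, 1], [2.5, 0, 0, 0, 1], [3, 0, 0, 0, 1], [3.5, 0, 0, 0, 1], [4, 0, 0, 0, 1]]]}}

```text
time_s: 31.2
tcp_pos: [0.552, 0.1971, 0.1614]
tool_rot: [0.0, 0.63, 0.776, -0.0]
ft_force: [0.6, -1.9, -6.1]
grip_width: 0.0174
```

Contact is starting: the push force is rising and the TCP is lagging slightly. I'll use smaller steps.

Emit:
{"fn": "play_rows", "kwargs": {"targets": [[[0.3, 0, 0, 0, 1], [0.6, 0, 0, 0, 1], [0.9, 0, 0, 0, 1], [1.2, 0, 0, 0, 1], [1.5, 0, 0, 0, 1], [1.5, 0, 0, 0, 1], [1.5, 0, 0, 0, 1], [1.5, 0, 0, 0, 1]]]}}

```text
time_s: 32.2
tcp_pos: [0.5519, 0.198, 0.1615]
tool_rot: [0.001, 0.63, 0.776, -0.0]
ft_force: [0.8, -5.7, -3.9]
grip_width: 0.0175
```

```bash
python3 st.py
```

```text
[0.55 0.2  0.16] rackx 6.328077705338444 y -0.058588544236440755 F tool [-5.71 -0.35  3.92] M [ 0.05 -1.37 -0.07] 0.017546315493266178 32.2 yaw 101.85226734423138
```

Emit:
{"fn": "play_rows", "kwargs": {"targets": [[[0.3, 0, 0, 0, 1], [0.6, 0, 0, 0, 1], [0.9, 0, 0, 0, 1], [1.2, 0, 0, 0, 1], [1.5, 0, 0, 0, 1], [1.5, 0, 0, 0, 1], [1.5, 0, 0, 0, 1], [1.5, 0, 0, 0, 1]]]}}

```text
time_s: 33.2
tcp_pos: [0.5518, 0.1985, 0.1616]
tool_rot: [0.001, 0.631, 0.776, -0.001]
ft_force: [0.5, -6.8, -2.9]
grip_width: 0.0177
```

```bash
python3 st.py; python3 - <<'E'
from h import *
cv2.imwrite("pics/sc5.png",cv2.resize(ctrl.read_camera("scene")[90:250,260:420],None,fx=3.7,fy=3.7,interpolation=cv2.INTER_CUBIC))
E
```

```text
[0.55 0.2  0.16] rackx 6.796024687790805 y -0.22980521990668487 F tool [-6.79 -0.93  2.93] M [ 0.13 -1.75 -0.05] 0.017746327365651227 33.2 yaw 101.82499570669644
```

View pics/sc5.png

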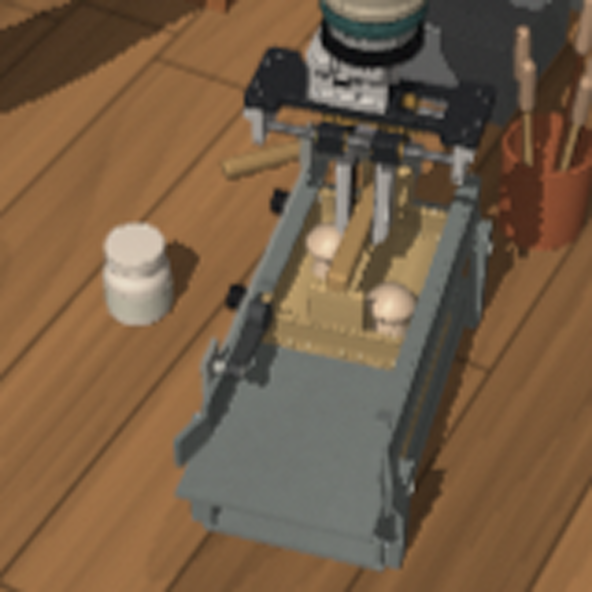

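The catch still rides on the tray wall at about (250,325), and both mushrooms are standing. I'll press on gradually.

Emit:
{"fn": "play_rows", "kwargs": {"targets": [[[0.4, 0, 0, 0, 1], [0.8, 0, 0, 0, 1], [1.2, 0, 0, 0, 1], [1.6, 0, 0, 0, 1], [2, 0, 0, 0, 1], [2, 0, 0, 0, 1], [2, 0, 0, 0, 1], [2, 0, 0, 0, 1]]]}}

```text
time_s: 34.25
tcp_pos: [0.5517, 0.1991, 0.1619]
tool_rot: [0.002, 0.631, 0.776, -0.001]
ft_force: [1.3, -8.3, -1.2]
grip_width: 0.0175
```

```bash
python3 st.py
```

```text
[0.55 0.2  0.16] rackx 7.501195650223281 y -0.34893420125182484 F tool [-8.4  -0.44  1.21] M [ 0.26 -2.34 -0.05] 0.01751610943472624 34.25 yaw 101.79208010868723
```

Emit:
{"fn": "play_rows", "kwargs": {"targets": [[[0.4, 0, 0, 0, 1], [0.8, 0, 0, 0, 1], [1.2, 0, 0, 0, 1], [1.6, 0, 0, 0, 1], [2, 0, 0, 0, 1], [2.4, 0, 0, 0, 1], [2.8, 0, 0, 0, 1], [3, 0, 0, 0, 1]]]}}

```text
time_s: 35.25
tcp_pos: [0.5516, 0.1999, 0.1622]
tool_rot: [0.003, 0.631, 0.776, -0.002]
ft_force: [2.0, -12.4, 0.0]
grip_width: 0.0175
```

```bash
python3 st.py
```

```text
[0.55 0.2  0.16] rackx 8.314903225953799 y -0.6880415013822208 F tool [-12.56  -0.57   0.04] M [ 0.51 -3.21 -0.11] 0.017504664091570737 35.25 yaw 101.73449553196998
```

Emit:
{"fn": "play_rows", "kwargs": {"targets": [[[0.3, 0, 0, 0, 1], [0.6, 0, 0, 0, 1], [0.9, 0, 0, 0, 1], [1.2, 0, 0, 0, 1], [1.5, 0, 0, 0, 1], [1.5, 0, 0, 0, 1], [1.5, 0, 0, 0, 1], [1.5, 0, 0, 0, 1]]]}}

```text
time_s: 36.25
tcp_pos: [0.5516, 0.2003, 0.1624]
tool_rot: [0.003, 0.631, 0.775, -0.002]
ft_force: [0.9, -13.9, 2.1]
grip_width: 0.0176
```

```bash
python3 st.py; python3 - <<'E'
from h import *
im=ctrl.read_camera("scene");cv2.imwrite("pics/sc6raw.png",im)
cv2.imwrite("pics/sc6.png",cv2.resize(im[130:210,305:385],None,fx=7.4,fy=7.4,interpolation=cv2.INTER_CUBIC))
E
```

```text
[0.55 0.2  0.16] rackx 8.772275267472878 y -0.9052910137341221 F tool [-13.78  -1.92  -2.03] M [ 0.55 -3.63 -0.16] 0.017581005906830795 36.25 yaw 101.70130410943455
```

View pics/sc6.png

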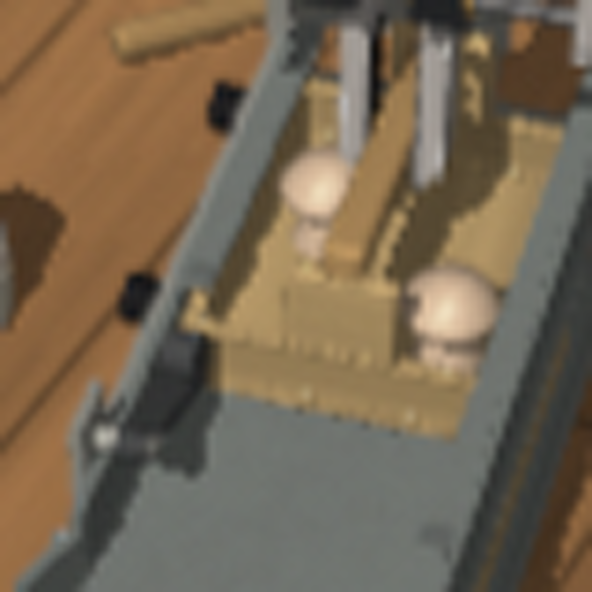

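The tray's corner rim at (200,310) is now in full view, with the catch below it against the rear wall at about (185,345). It looks fallen. I'll back off to test the hold.

Emit:
{"fn": "play_rows", "kwargs": {"targets": [[[-1, 0, 0, 0, 1], [-2, 0, 0, 0, 1], [-3, 0, 0, 0, 1], [-4, 0, 0, 0, 1], [-5, 0, 0, 0, 1], [-6, 0, 0, 0, 1], [-6.5, 0, 0, 0, 1], [-6.5, 0, 0, 0, 1]]]}}

```text
time_s: 37.3
tcp_pos: [0.5518, 0.1986, 0.1617]
tool_rot: [0.001, 0.63, 0.776, -0.001]
ft_force: [1.4, -6.8, -2.3]
grip_width: 0.0177
```

```bash
python3 st.py
```

```text
[0.55 0.2  0.16] rackx 6.902686648249414 y -0.1663288572103669 F tool [-6.9   0.02  2.35] M [ 0.23 -1.82 -0.11] 0.01773099061104452 37.3 yaw 101.82889767535211
```

Emit:
{"fn": "play_rows", "kwargs": {"targets": [[[-0.5, 0, 0, 0, 1], [-1, 0, 0, 0, 1], [-1.5, 0, 0, 0, 1], [-2, 0, 0, 0, 1], [-2.5, 0, 0, 0, 1], [-3, 0, 0, 0, 1], [-3, 0, 0, 0, 1], [-3, 0, 0, 0, 1]]]}}

```text
time_s: 38.3
tcp_pos: [0.5519, 0.1978, 0.1614]
tool_rot: [0.0, 0.63, 0.777, 0.0]
ft_force: [1.5, -4.1, -3.2]
grip_width: 0.0178
```

```bash
python3 st.py
```

```text
[0.55 0.2  0.16] rackx 6.08878661959443 y 0.20115698087527403 F tool [-4.34  0.6   3.2 ] M [ 0.02 -1.12 -0.03] 0.017826564048712003 38.3 yaw 101.89415864591055
```

Emit:
{"fn": "play_rows", "kwargs": {"targets": [[[-0.5, 0, 0, 0, 1], [-1, 0, 0, 0, 1], [-1.5, 0, 0, 0, 1], [-2, 0, 0, 0, 1], [-2.5, 0, 0, 0, 1], [-3, 0, 0, 0, 1], [-3, 0, 0, 0, 1], [-3, 0, 0, 0, 1]]]}}

```text
time_s: 39.3
tcp_pos: [0.5524, 0.195, 0.1614]
tool_rot: [-0.0, 0.63, 0.777, 0.0]
ft_force: [0.4, 0.7, -4.6]
grip_width: 0.0176
```

```bash
python3 st.py
```

```text
[0.55 0.2  0.16] rackx 3.1832963680654984 y 0.08307845530533173 F tool [0.58 0.48 4.64] M [ 0.09 -0.02  0.01] 0.017558927961644363 39.3 yaw 101.89392579896321
```

Emit:
{"fn": "play_rows", "kwargs": {"targets": [[[-0.5, 0, 0, 0, 1], [-1, 0, 0, 0, 1], [-1.5, 0, 0, 0, 1], [-2, 0, 0, 0, 1], [-2.5, 0, 0, 0, 1], [-3, 0, 0, 0, 1], [-3, 0, 0, 0, 1], [-3, 0, 0, 0, 1]]]}}

```text
time_s: 40.3
tcp_pos: [0.553, 0.1935, 0.1616]
tool_rot: [-0.001, 0.63, 0.777, 0.001]
ft_force: [-1.0, 4.9, -3.1]
grip_width: 0.0178
```

```bash
python3 st.py; python3 - <<'E'
from h import *
im=ctrl.read_camera("scene");cv2.imwrite("pics/sc7raw.png",im)
b=cv2.imread("pics/sc6raw.png")
f=lambda i:cv2.resize(i[155:205,308:348],None,fx=10,fy=10,interpolation=cv2.INTER_CUBIC)
cv2.imwrite("pics/sc7.png",np.hstack([f(b),f(im)]))
E
```

```text
[0.55 0.19 0.16] rackx 1.5416866094801094 y 0.5924716723610423 F tool [4.99 0.08 3.16] M [-0.07  1.33  0.21] 0.017811975046623667 40.3 yaw 101.92181038576366
```

View pics/sc7.png

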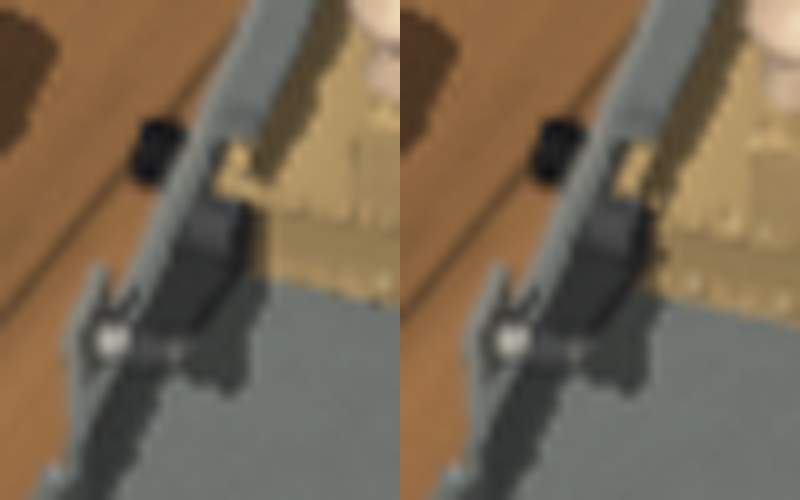

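The tray is barred. Pulling back 3 mm built up a 5 N counter-pull and the TCP stopped at about 1.5 mm, and the catch looks identical (down) in both frames at about (210,230). Now I'll relax to mid-slack, set the tray down and let go.

Emit:
{"fn": "play_rows", "kwargs": {"targets": [[[1, 0, 0, 0, 1], [2, 0, 0, 0, 1], [3, 0, 0.1, 0, 1], [4, 0, 0.2, 0, 1], [4.5, 0, 0.4, 0, 1], [4.5, 0, 0.6, 0, 1], [4.5, 0, 0.8, 0, 1], [4.5, 0, 0.8, 0, 1]]]}}

```text
time_s: 41.35
tcp_pos: [0.5524, 0.1956, 0.161]
tool_rot: [0.0, 0.63, 0.776, 0.0]
ft_force: [-1.1, -1.8, 1.8]
grip_width: 0.0178
```

```bash
python3 st.py
```

```text
[0.55 0.2  0.16] rackx 3.8142517325645713 y 0.06210766048802359 F tool [-1.55 -1.47 -1.8 ] M [ 0.37 -0.48 -0.06] 0.01777580861251625 41.35 yaw 101.86025717187505
```

Emit:
{"fn": "play_rows", "kwargs": {"targets": [[[0, 0, -0.2, 0, 1], [0, 0, -0.2, 0, 0.8], [0, 0, -0.2, 0, 0.7], [0, 0, -0.2, 0, 0.6], [0, 0, -0.2, 0, 0.5], [0, 0, -0.2, 0, 0.5], [0, 0, -0.2, 0, 0.5], [0, 0, -0.2, 0, 0.5]]]}}

```text
time_s: 42.35
tcp_pos: [0.5521, 0.1963, 0.1608]
tool_rot: [-0.0, 0.63, 0.777, 0.0]
ft_force: [-0.8, -0.0, -0.6]
grip_width: 0.0469
```

Emit:
{"fn": "play_rows", "kwargs": {"targets": [[[0, 0, -3, 0, 0.5], [0, 0, -10, 0, 0.5], [0, 0, -20, 0, 0.5], [0, 0, -32, 0, 0.5], [0, 0, -45, 0, 0.5], [0, 0, -58, 0, 0.5], [0, 0, -70, 0, 0.5], [0, 0, -80, 0, 0.5]]]}}

```text
time_s: 43.35
tcp_pos: [0.5522, 0.1963, 0.2417]
tool_rot: [0.0, 0.63, 0.777, 0.0]
ft_force: [0.3, 0.0, 0.2]
grip_width: 0.0468
```

Emit:
{"fn": "play_rows", "kwargs": {"targets": [[[-2, 0, -8, 0, 0.5], [-8, 0, -16, 0, 0.5], [-20, 0, -24, 0, 0.5], [-35, 0, -32, 0, 0.5], [-50, 0, -40, 0, 0.5], [-62, 0, -45, 0, 0.5], [-70, 0, -48, 0, 0.5], [-72, 0, -48, 0, 0.5]]]}}

```text
time_s: 44.35
tcp_pos: [0.5671, 0.1252, 0.2889]
tool_rot: [0.0, 0.63, 0.776, 0.0]
ft_force: [0.3, 0.6, 0.2]
grip_width: 0.0474
```

```bash
python3 st.py; python3 - <<'E'
from h import *
w=ctrl.read_camera("wrist");sc=ctrl.read_camera("scene");t=ctrl.read_camera("top")
for q in("mushroom_a","catch"):print(q,[(np.round(b["position"]),round(b["p"],2)) for b in ctrl.boxes_of("scene",q)])
o=np.zeros((600,800,3),np.uint8);o[:400]=cv2.resize(w[:320,:],(800,400));o[400:,:]=0
o[:400]=cv2.resize(w,(800,400))
A=cv2.resize(sc[140:210,300:370],(400,400),interpolation=cv2.INTER_CUBIC)
o=np.hstack([cv2.resize(w[:,160:480],(400,500)),np.vstack([A,cv2.resize(sc,(400,100))])])
cv2.imwrite("pics/fin.png",o)
E
```

```text
[0.57 0.13 0.29] rackx -68.10885355909119 y -0.12746581912603852 F tool [ 0.57  0.39 -0.22] M [ 0.1  -0.09  0.05] 0.047438465288281724 44.35 yaw 101.84413215890984
mushroom_a [(array([346., 156.]), 0.61), (array([367., 176.]), 0.5)]
catch [(array([327., 187.]), 0.5)]
```

View pics/fin.png

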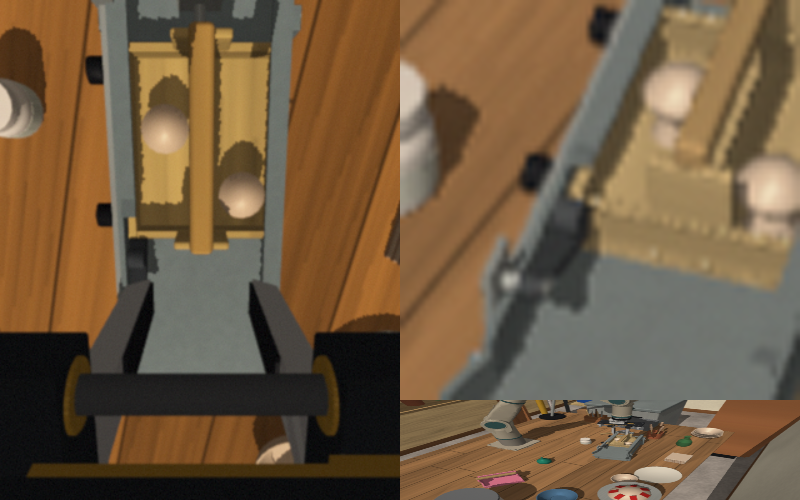

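The wrist view shows the catch lying behind the tray's rear wall (catch at about (137,260), wall at about row 235). Both mushrooms stand, the tray is level and the gripper is clear. I'm handing it in.

```bash
python3 -c "
from plant import ctrl
print(ctrl.job_done())"
```

```text
the job is handed in; nothing more can be done
None
```

The tray is in the upper bay, level on the deck and held between the fallen catch and the rubber buffer, with both mushrooms still standing. I handed in at about 44 s; no verdict was reported.

- **Entry:** I lifted the tray by its bar, lined it up with the mouth and slid it in under the catch, keeping the robot off the catch. Sideways forces stayed around 1–2 N.
- **Push:** I pressed the buffer until the catch fell. The highest push I read was about 14 N, under the 2 kg limit.
- **Hold test:** Backing off about 7 mm from full push, the tray met a firm stop, with about 5 N of counter-pull at 1.5 mm past the mid-setting home point. The catch looked the same (down) in the pictures before and after. I eased the tray forward off the catch and let go there; it has about 3 mm of play between the catch and first touch of the buffer.
- **Last look:** The catch lies behind the rear wall, the tray is level and the gripper is clear and reads no contact force. I saw none of the other things on the bench moved, but did not check each one.

**What disagreed or went over:**
- **First grip:** It closed on nothing. The visible fingertips were about 30 mm further back than the TCP reading implied, so I went down 29 mm more and gripped again.
- **Arm flex:** Under the push the arm gave way by several millimetres, so commanded and measured advance differed near the end.
- **Pictures:** I viewed 13, three over the budget of 10 and one past the one or two extra allowed.

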